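Turn a colour cell into the light path of the reader

ROBOT

A 6-joint arm with a two-finger parallel gripper is mounted at the origin on the work surface. World frame = base frame: x ahead of the robot, y to its left, z up, the work surface at z = 0. Lengths are in m, angles in rad, forces in N, time in s.
With the tool pointing down it reaches from about 0.375 to 0.9 m from the base axis. Payload 3.1 kg.
Tool frame: the origin (TCP) lies where the fingers leave the gripper's body, on its centre line; the fingertips stand 73 mm ahead of it and the grasp point (between the pads) lies 54 mm ahead of it; z points along the fingers, y is the line along which they close (so a half turn about z gives the same grasp; the last joint's range is limited). The gripper opens to 85 mm and grips with 20 to 120 N. Pads are 22 mm wide; open, the fingers measure 114 mm over their backs; the gripper's body (76 mm by 85 mm) begins 54 mm behind the grasp point. The pads swing forward as they close: fully open they stand 13 mm farther back than shut.
Start: joints at [1.125, 0.527, 1.433, -0, 1.181, -0.178], TCP at [0.165, 0.603, 0.304] pointing down, gripper open.
Joint ranges: [-3.08, 3.08], [-0.75, 2.2], [0.22, 2.44], [-1.43, 4.57], [0, 2.65], [-2.85, 2.85]. Speed limits (rad/s): [2.79, 2.79, 3.14, 3.14, 3.14, 3.14].

INTERFACE

Orientations are given as a unit quaternion [x, y, z, w].
In Python, from station import manip gives the robot as it stands.
- The arm moves only by the shell command python3 -m crank 'ROWS' [FORCE]. ROWS is JSON, a list of rows, each an object with "dp": the shift along the tool's x, y, z normalised to -1 to 1, where 1 is 50 cm, a list of three; "delta_rot": the turn, a rotation vector about the tool's x, y, z normalised to -1 to 1, where 1 is 2 pi rad, a list of three; "fingers": the opening, from -1 (shut) to 1 (fully open). A call has 1 to 12 rows; each row shifts and turns the commanded pose from where the row before left it, along the tool's axes as they then stand; what a row does not reach is not made up. A row lasts 1/12 s, in which the tool goes at most 41.7 mm and 7.16 degrees, less where a joint would pass 70% of its speed; a pose out of reach is approached as far as the arm can. A call with a number of a shift or a turn outside -1 to 1 is refused whole. A call with a gripper value outside its range is refused whole. The fingers move at their own pace and stop on an object; FORCE is the grip in N (left out, the last holds). Time passes only in rows, so rows that do not move let the fingers close. It gives the time, the measured TCP pose, the force, the opening and the grip force at its end, in the units of the state.
- manip.sense(): the state, without advancing time (a new reading comes with each control period).
- manip.snapshot(name): name is "scene" or "top" or "wrist"; returns (picture, depth): 480x640x3 uint8, red, green, blue; 480x640 float32, m along the optical axis (not along the pixel's ray), 0 where there is no reading.
- manip.camera_model(name): a dict with "fx", "fy", "cx", "cy" (pixels), "k1" (the pictures are not rectified: a ray, as slopes to the right and down, at radius r is drawn at 1 + k1 r^2 times it, then the intrinsics apply), "origin" and "attitude" of the camera in the world. Camera axes: x right, y up, looking along -z (the intrinsics and any distortion apply to the point x, -y, -z); pixel columns grow to the right and rows downward; lengths in m; the calibration is good to about 2 mm. A picture is of the moment at which its call begins: read the wrist's pose just before it. camera_model takes no time and is no camera call; for the wrist camera it gives the pose at the moment of the call.
- manip.sign_off(): hands the job in; it is judged then, once.
The state is a dict: "t": time; "q": joint angles; "qd": joint speeds; "tau": joint torques, N m; "tcp_pos": TCP position; "tool_rot": TCP orientation; "force": force on the tool from outside, world axes, zero at the start; "ft_torque": the same for the moment, N m; "finger_gap": opening from 0.0 (shut) to 1.0 (fully open); "gripper_force": force on a finger pad.
Only numpy, scipy, OpenCV 4.12 (cv2) and the standard library are available. Lean on these libraries where they do the work, as an engineer would, in place of code of your own. Each camera call takes 0.05 s, during which the arm holds its last target. There are 200 camera calls.

TASK

Put the green-capped cell into the well of the colour reader, fully home and with its clear faces lined up with the light path (the white stripe on its cap then points at the lamp box and the detector box). Rack and reader each leave only two sides of the cap free, so on the way stand the cell on the cork mat, let go, and take it again by the other two sides; keep hold of it until it is lowered home rather than dropping it. Keep it upright, and leave the orange and blue cells and the other things where they are.

Things in the scene. Friction and masses are not known exactly. Their poses are not given: they have to be found in the camera images.
- cell_green: green-capped square cell upright in any rack pocket, 90-180 g: glass 30 x 30 x 50 mm, on it an opaque cap 34 x 34 x 26 mm; 76 mm tall. Origin: centre of underside, z up. Clear faces look along +-x, frosted white faces along +-y. A white stripe along x on the cap's top runs from over one clear face to the other and down those sides. In the rack its x lies along the rack's x.
- cell_orange: optical cell with orange cap, same size and build as the green one, upright in another rack pocket. Bystander; origin: centre of underside.
- cell_blue: optical cell with blue cap, same size and build as the green one, upright in another rack pocket. Bystander; origin: centre of underside.
- rack: fixed wooden rack, 50 (x) x 206 (y) mm; three pockets 34 mm square at y = -62, 0, 62 mm, floor 12 mm above the bench, rim 22 mm. Dividers (18 mm in y, 40 in x, up to 94 mm above the bench) stand 5 mm from each cap at its +-y sides, 6 mm higher than it: take caps by the striped sides, along the rack's x. Origin: centre of underside, on the bench.
- reader: fixed colour reader, base 140 (x) x 190 (y) x 16 mm; black well block 60 (x) x 48 (y), top at 40 mm. White lamp box at +y, dark detector box at -y: 50 mm in x, from 24 to 84 mm in y, top at 104 mm, 8 mm above a seated cap and 7 mm from it. Light path: along y. Only the cap's sides along the reader's x are free for fingers. Origin: centre of underside, on the bench.
- well (a point): centre of the floor of the reader's square well, 20 mm above the bench. Well 34 mm square (2 mm clearance round the glass), 20 mm deep, rim chamfered 3 mm. Axes as the reader's: y along the light path, z up. A cell fully home has its origin here, its cap from 70 to 96 mm above the bench.
- mat: fixed cork mat, 120 (its x) x 140 (its y) x 4 mm, for setting the cell down; top 4 mm above the bench. Origin: centre of the underside, on the bench.
- cup: clear plastic cup, 76 mm across, 85 mm tall. Bystander; origin at the centre of its underside.
- spool: black spool, 56 mm across, 50 mm tall, standing. Bystander; origin at the centre of its underside.
- jar: amber jar with white lid, 60 mm across, 80 mm tall. Bystander; origin at the centre of its underside.
- tubes: three coloured paper-wrapped tubes side by side in a black band, 81 (its x) x 120 (its y) x 27 mm, lying. Bystander; origin at the centre of its underside.
- brush: a flat brush, 200 x 42 x 20 mm, lying along its x with the bristles at +x. Bystander; origin at the middle of its underside.
Mind the look-alikes: they are no part of the job. Of the things like the cell_green, leave any that is yellow; of the rest the smaller one is meant.

How it is judged:
By the outcome, as a careful person would: the job done as asked, in the order asked, and still so for the second after the job is handed in, with the robot touching nothing.
It also fails if it takes over 64 s, if anything falls off the work surface, if the arm or the gripper's body presses on something with over 40 N, if the wrist force passes 120 N, or if a joint passes its speed limit or range.

## Working session

There is one attempt and no reset: what is moved stays moved. The work goes in short steps, Python scripts to look and compute and a shell command to move; the robot and the scene stay as the last step left them, time stands still between calls to the robot, and variables do not carry over. Pictures are saved under pics/ and viewed, at most 10 in all, crops included, and the job is handed in when it is done.

```bash
ls; mkdir -p pics
python3 - <<'E'
from station import manip
import cv2,numpy as np
s=manip.sense();print(s['t'],s['tcp_pos'],s['tool_rot'],s['finger_gap'])
for n in("top","scene"):
    p,d=manip.snapshot(n);cv2.imwrite(f"pics/{n}0.png",p[:,:,::-1]);np.save(f"pics/{n}0.npy",d)
    print(n,manip.camera_model(n))
print(manip.camera_model("wrist"))
E
```

```text
pics
0.0 [0.16510144 0.60220633 0.30290633] [ 1.33501290e-01  9.91048018e-01 -1.05353664e-03 -3.48056268e-04] 0.9990526131222434
top {'fx': 486.45078666934364, 'fy': 486.45078666934364, 'cx': 318.46264553447696, 'cy': 236.62769972612344, 'k1': -0.07366679004141888, 'origin': array([ 0.51692983, -0.01946491,  1.00198284]), 'attitude': array([-0.04564836,  0.02245148,  0.71116297, -0.70118428])}
scene {'fx': 514.3047174828472, 'fy': 514.3047174828472, 'cx': 311.7121263664378, 'cy': 239.16569864385264, 'k1': 0.009192869476417237, 'origin': array([1.1062486 , 0.42581413, 0.8876494 ]), 'attitude': array([0.13646814, 0.30713819, 0.85271606, 0.39989735])}
{'fx': 355.2115792804819, 'fy': 355.2115792804819, 'cx': 320.4845686280859, 'cy': 239.2654170359262, 'k1': -0.024822687948963564, 'origin': array([0.08629714, 0.62431064, 0.37224847]), 'attitude': array([-0.13095532, -0.09810392,  0.59819902,  0.78446431])}
```

View pics/top0.png

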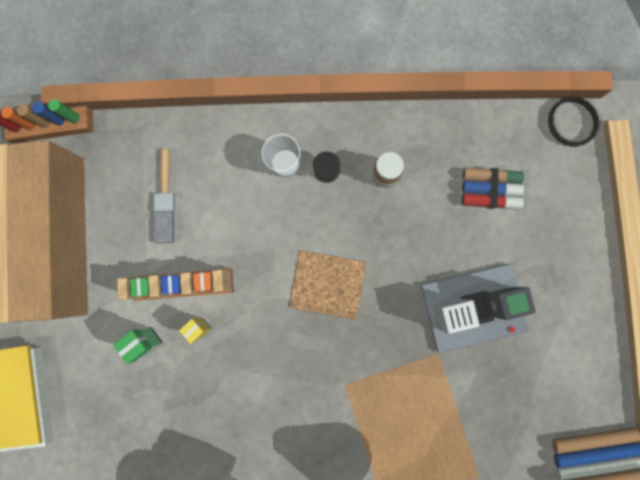

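View pics/scene0.png

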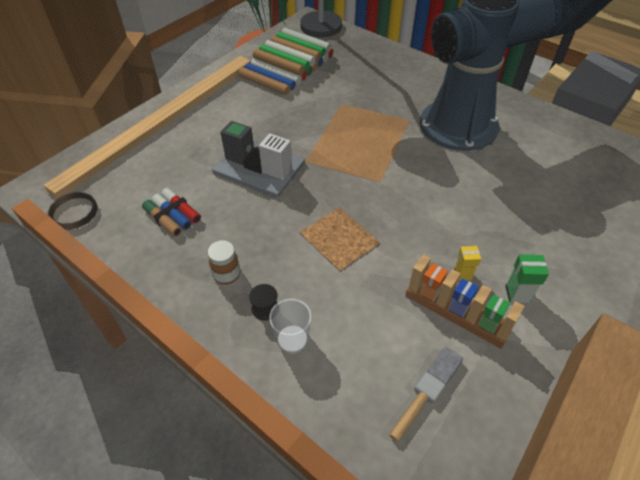

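The top view could offer three matches. The green cap in the rack is at (139,287), a larger loose green cell is at (130,345), and a yellow look-alike is at (193,330). I choose (139,287): it stands in the rack and is the smaller green one. The reader's lamp is at (460,316), its detector at (515,302), and the mat at (328,284). In the scene view the rack's green cap is at (495,312).

```bash
cat > h.py <<'E'
import numpy as np,cv2
from scipy.spatial.transform import Rotation as R
def rays(m,uv):
    uv=np.asarray(uv,float).reshape(-1,2)
    d=(uv-[m['cx'],m['cy']])/[m['fx'],m['fy']]; s=d.copy()
    for _ in range(10): s=d/(1+m['k1']*(s**2).sum(1,keepdims=True))
    return R.from_quat(m['attitude']).apply(np.c_[s[:,0],-s[:,1],-np.ones(len(s))])
def plane(m,uv,z):
    r=rays(m,uv); return m['origin']+r*((z-m['origin'][2])/r[:,2])[:,None]
def cloud(m,d):
    v,u=np.indices(d.shape); r=rays(m,np.c_[u.ravel(),v.ravel()])
    return (m['origin']+r*d.reshape(-1,1)).reshape(*d.shape,3)
def blobs(mask,n=5,amin=30):
    c,_=cv2.findContours(mask.astype(np.uint8),cv2.RETR_EXTERNAL,cv2.CHAIN_APPROX_NONE)
    return sorted([k for k in c if cv2.contourArea(k)>amin],key=cv2.contourArea)[::-1][:n]
E
python3 - <<'E'
from h import *
from station import manip
m=manip.camera_model("top");p=cv2.imread("pics/top0.png");P=cloud(m,np.load("pics/top0.npy"))
z=P[...,2]
def rect(mask,box,z0,name):
    k=np.zeros_like(mask);x0,y0,x1,y1=box;k[y0:y1,x0:x1]=mask[y0:y1,x0:x1]
    for c in blobs(k,3):
        w=plane(m,c.reshape(-1,2),z0)[:,:2]
        r=cv2.minAreaRect((w*1000).astype(np.float32));print(name,cv2.boundingRect(c),np.round(r[0],1),np.round(r[1],1),round(r[2],1))
h=cv2.cvtColor(p,cv2.COLOR_BGR2HSV);H,S,V=[h[...,i].astype(int) for i in range(3)]
rect((z>.096)&(z<.125),(410,250,550,360),.104,'boxes')
rect((z>.008)&(z<.03),(410,250,550,360),.016,'base')
rect((z>.082)&(z<.115),(105,260,245,305),.09,'rackhi')
rect((z>.008)&(z<.115),(105,260,245,305),.022,'rack')
rect((H>5)&(H<25)&(S>90),(280,240,380,330),.004,'mat')
for n,a,b in(('g',45,80),('b',100,125),('o',3,12)):
    rect((H>a)&(H<b)&(S>110),(127,265,220,300),.088,n)
sc=p[255:370,100:240];cv2.imwrite("pics/crop0.png",cv2.resize(sc,None,fx=5,fy=5,interpolation=3))
E
```

```text
boxes (498, 286, 37, 34) [ 476.5 -352. ] [51.2 61.3] 11.5
boxes (441, 301, 38, 33) [ 453.1 -246.5] [49.3 61.1] 11.9
base (422, 264, 106, 89) [ 464.  -299.1] [140.5 191.9] 12.3
base (473, 299, 15, 18) [ 464.4 -310.6] [32.3 23.1] 12.8
rackhi (161, 273, 32, 22) [519.9 280.9] [39.9 60.2] 0.8
rackhi (130, 276, 31, 22) [514.  342.9] [40.3 58.6] 4.5
rackhi (194, 272, 18, 20) [523.6 231.1] [33.9 33.8] 4.5
rack (118, 268, 115, 33) [517.  308.2] [ 50.3 239.5] 4.5
mat (291, 252, 74, 66) [515.7  -3.8] [135.8 115.9] 79.0
g (141, 279, 7, 16) [515.1 344.9] [29.7 11.2] 6.9
g (131, 280, 5, 16) [513.2 366.8] [28.8  8. ] 1.1
b (172, 276, 8, 17) [519.4 283.9] [31.3 13.2] 5.5
b (161, 277, 7, 16) [518.4 305.3] [29.5 10.9] 5.7
o (204, 272, 8, 19) [524.4 221.4] [34.2 13.5] 0.4
o (193, 273, 8, 18) [523.5 243.4] [33.  13.1] 4.1
```

View pics/crop0.png

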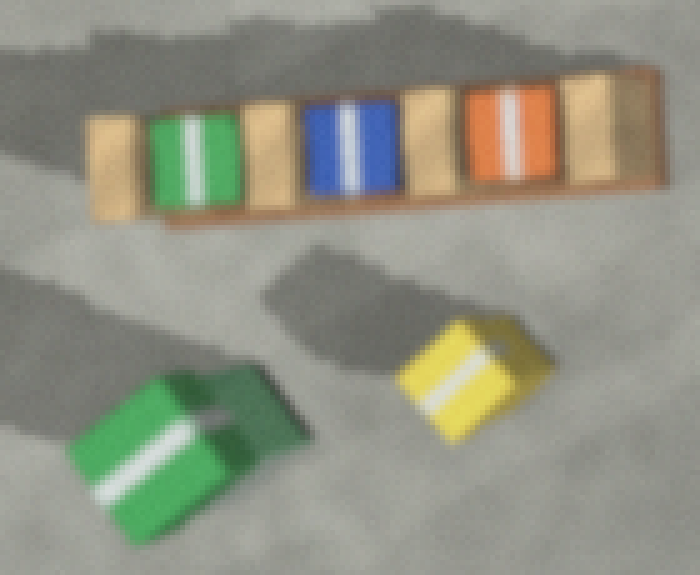

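The crop confirms the choice: the rack's green cap, with its stripe along the rack's x. Estimates so far: green cell (0.514, 0.356), rack yaw 4.6°, well (0.465, −0.299), reader yaw 12.4°, mat (0.516, −0.004). The tool needs +70° about its own z, then a shift of (−0.273, 0.328) in tool axes.

```bash
cat >> h.py <<'E'
def goto(s,xyz,yaw_deg):
    """print turn about tool z (units of 2pi) to bring tool y to yaw, and shift in tool axes (units .5 m) after an ideal turn, tool down"""
    M=R.from_quat(s['tool_rot']).as_matrix();f=np.degrees(np.arctan2(M[1,1],M[0,1]))
    a=np.radians(yaw_deg);T=np.c_[[-np.sin(a),np.cos(a),0],[np.cos(a),np.sin(a),0],[0,0,-1]]
    w=R.from_matrix(M.T@T).as_rotvec()
    print('t',round(s['t'],2),'yaw',round(f,2),'rotvec/2pi',np.round(w/2/np.pi,4),'shift after turn /.5',np.round(T.T@(np.array(xyz)-s['tcp_pos'])/.5,4))
E
python3 -m crank '[{"dp":[0,0,0],"delta_rot":[0,0,0.0195],"fingers":1},{"dp":[0,0,0],"delta_rot":[0,0,0.0195],"fingers":1},{"dp":[0,0,0],"delta_rot":[0,0,0.0195],"fingers":1},{"dp":[0,0,0],"delta_rot":[0,0,0.0195],"fingers":1},{"dp":[0,0,0],"delta_rot":[0,0,0.0195],"fingers":1},{"dp":[0,0,0],"delta_rot":[0,0,0.0195],"fingers":1},{"dp":[0,0,0],"delta_rot":[0,0,0.0195],"fingers":1},{"dp":[0,0,0],"delta_rot":[0,0,0.0195],"fingers":1},{"dp":[0,0,0],"delta_rot":[0,0,0.0195],"fingers":1},{"dp":[0,0,0],"delta_rot":[0,0,0.0195],"fingers":1}]' 30
python3 -m crank '[{"dp":[-0.05,0.06,0],"delta_rot":[0,0,0],"fingers":1},{"dp":[-0.05,0.06,0],"delta_rot":[0,0,0],"fingers":1},{"dp":[-0.05,0.06,0],"delta_rot":[0,0,0],"fingers":1},{"dp":[-0.05,0.06,0],"delta_rot":[0,0,0],"fingers":1},{"dp":[-0.05,0.06,0],"delta_rot":[0,0,0],"fingers":1},{"dp":[-0.05,0.06,0],"delta_rot":[0,0,0],"fingers":1},{"dp":[-0.05,0.06,0],"delta_rot":[0,0,0],"fingers":1},{"dp":[-0.05,0.06,0],"delta_rot":[0,0,0],"fingers":1},{"dp":[-0.05,0.06,0],"delta_rot":[0,0,0],"fingers":1},{"dp":[-0.05,0.06,0],"delta_rot":[0,0,0],"fingers":1},{"dp":[0,0,0],"delta_rot":[0,0,0],"fingers":1}]'
python3 - <<'E'
from h import *
from station import manip
s=manip.sense();goto(s,[.514,.356,.129],4.6);print(s['tcp_pos'])
m=manip.camera_model("wrist");p,d=manip.snapshot("wrist");cv2.imwrite("pics/w1.png",p[:,:,::-1]);np.save("pics/w1.npy",d)
import json;json.dump({k:np.array(v).tolist() for k,v in m.items()},open("pics/w1.json","w"))
E
```

```text
t: 0.93
tcp_pos: [0.1652, 0.6024, 0.3033]
tool_rot: [0.681, 0.732, -0.001, 0.0]
force: [0.2, -0.2, -0.6]
finger_gap: 1.006
gripper_force: 0.0
t: 1.85
tcp_pos: [0.4901, 0.3726, 0.3036]
tool_rot: [0.681, 0.732, 0.001, 0.002]
force: [0.3, 0.5, 0.5]
finger_gap: 1.003
gripper_force: 0.0
t 1.85 yaw 4.09 rotvec/2pi [ 0.0007  0.0003 -0.0014] shift after turn /.5 [-0.0369  0.0449  0.3491]
[0.49012746 0.37260408 0.30356889]
```

View pics/w1.png

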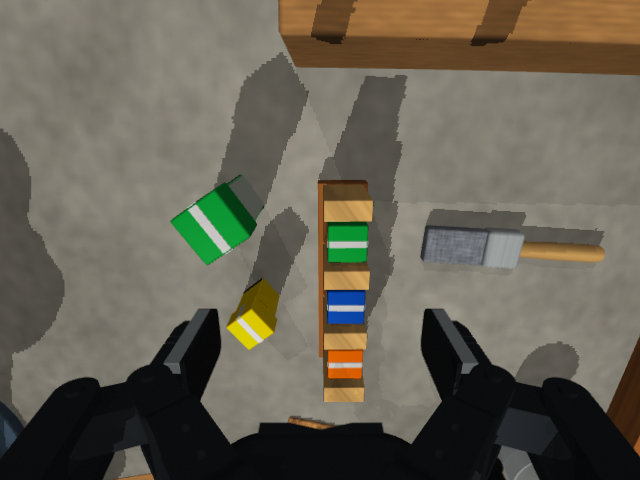

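The wrist view shows the rack's green cap at (348,243), blue at (346,307) and orange at (345,365). The large green cell is at (213,222) and the yellow one at (252,316).

Run:
```python
from h import *
import json
from station import manip
m={k:np.array(v) for k,v in json.load(open("pics/w1.json")).items()}
p=cv2.imread("pics/w1.png");h=cv2.cvtColor(p,cv2.COLOR_BGR2HSV)
H,S,V=[h[...,i].astype(int) for i in range(3)]
k=np.zeros((480,640),np.uint8);C={}
for n,y0,y1 in(('g',222,264),('b',287,327),('o',348,380)):
    a=((S>110)&(V>60)) if n!='g' else ((S>110)&(H>45)&(H<80)&(V>60))
    if n=='b':a&=(H>100)&(H<130)
    if n=='o':a&=(H<13)&(V>190)
    a[:y0]=0;a[y1:]=0;a[:,:320]=0;a[:,378:]=0
    pts=np.argwhere(a)[:,::-1];r=cv2.minAreaRect((plane(m,pts,.088)[:,:2]*1000).astype(np.float32))
    C[n]=np.array(r[0]);print(n,np.round(r[0],1),np.round(r[1],1),round(r[2],1))
v=C['g']-C['o'];print('rack yaw',np.degrees(np.arctan2(-v[0],v[1])))
s=manip.sense();yaw=np.degrees(np.arctan2(-v[0],v[1]))
goto(s,[*C['g']/1000,.129],yaw)
```

```text
g [516.3 356.2] [33.7 35.9] 6.3
b [520.6 294.9] [33.7 34. ] 3.9
o [521.7 229.4] [15.1 35.9] 64.7
rack yaw 2.4178789327136854
t 1.9 yaw 4.13 rotvec/2pi [0.0001 0.0001 0.0048] shift after turn /.5 [-0.0385  0.0568  0.3487]
```

```bash
python3 -m crank '[{"dp":[-0.018,0.024,0],"delta_rot":[0,0,0],"fingers":1},{"dp":[-0.018,0.024,0],"delta_rot":[0,0,0],"fingers":1},{"dp":[0,0,0.05],"delta_rot":[0,0,0],"fingers":1},{"dp":[0,0,0.05],"delta_rot":[0,0,0],"fingers":1},{"dp":[0,0,0.05],"delta_rot":[0,0,0],"fingers":1},{"dp":[0,0,0.05],"delta_rot":[0,0,0],"fingers":1},{"dp":[0,0,0.03],"delta_rot":[0,0,0],"fingers":1},{"dp":[0,0,0],"delta_rot":[0,0,0],"fingers":1},{"dp":[0,0,0],"delta_rot":[0,0,0],"fingers":1}]'
python3 - <<'E'
from h import *
from station import manip
s=manip.sense();goto(s,[.5155,.3562,.129],4.3);print(s['tcp_pos'])
p,d=manip.snapshot("wrist");cv2.imwrite("pics/w2.png",p[:,:,::-1])
E
```

```text
t: 2.65
tcp_pos: [0.5089, 0.3609, 0.1882]
tool_rot: [0.679, 0.734, -0.001, -0.0]
force: [-0.0, 0.2, 0.6]
finger_gap: 0.993
gripper_force: 0.0
t 2.65 yaw 4.52 rotvec/2pi [-0.0003  0.0001  0.0006] shift after turn /.5 [-0.0103  0.0126  0.1183]
[0.50885193 0.36087503 0.18815635]
```

View pics/w2.png

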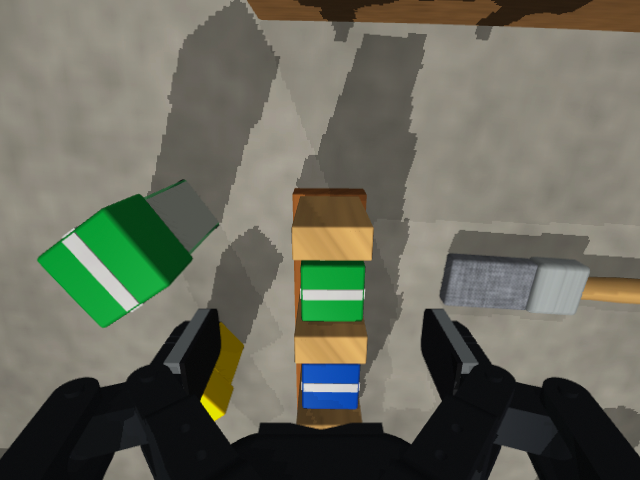

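Close view: green cap at (333,291), to be shifted about 6 mm along +y and 5 mm along −x. The yellow cell at (225,370) is near the left finger, so I check that clearance.

Run:
```python
from h import *
from station import manip
m=manip.camera_model("top");p=cv2.imread("pics/top0.png");h=cv2.cvtColor(p,cv2.COLOR_BGR2HSV);H,S,V=[h[...,i].astype(int) for i in range(3)]
P=cloud(m,np.load("pics/top0.npy"))
for n,a,b in(('y',22,35),('G',45,80)):
    k=(H>a)&(H<b)&(S>90);k[:305]=0;k[380:]=0;k[:,:100]=0;k[:,230:]=0
    q=P[k];print(n,'zmax',np.percentile(q[:,2],97)); t=q[q[:,2]>np.percentile(q[:,2],97)-.008]
    print(np.round(t[:,:2].min(0),3),np.round(t[:,:2].max(0),3), np.round(q[:,:2].max(0),3))
    i=t[:,0].argmax();print('nearest-to-rack corner',t[i])
```

```text
y zmax 0.07863259029085182
[ 0.408 -0.019] [0.517 0.279] [0.517 0.303]
nearest-to-rack corner [ 0.51692983 -0.01946491  1.00198284]
G zmax 0.1064542806311499
[ 0.372 -0.019] [0.517 0.395] [0.517 0.415]
nearest-to-rack corner [ 0.51692983 -0.01946491  1.00198284]
```

Both look-alikes are clear of the fingers. I correct the offset, descend and grip.

```bash
python3 -m crank '[{"dp":[-0.005,0.0065,0],"delta_rot":[0,0,0],"fingers":1},{"dp":[-0.005,0.006,0],"delta_rot":[0,0,0],"fingers":1},{"dp":[0,0,0],"delta_rot":[0,0,0],"fingers":1},{"dp":[0,0,0.03],"delta_rot":[0,0,0],"fingers":1},{"dp":[0,0,0.03],"delta_rot":[0,0,0],"fingers":1},{"dp":[0,0,0.03],"delta_rot":[0,0,0],"fingers":1},{"dp":[0,0,0.025],"delta_rot":[0,0,0],"fingers":1},{"dp":[0,0,0],"delta_rot":[0,0,0],"fingers":1},{"dp":[0,0,0],"delta_rot":[0,0,0],"fingers":1}]'
python3 - <<'E'
from h import *
from station import manip
s=manip.sense();goto(s,[.5155,.3562,.129],4.3);print(s['tcp_pos'])
E
```

```text
t: 3.45
tcp_pos: [0.5158, 0.356, 0.1312]
tool_rot: [0.679, 0.734, -0.0, -0.0]
force: [0.7, -0.5, 0.2]
finger_gap: 1.001
gripper_force: 0.0
t 3.45 yaw 4.45 rotvec/2pi [-0.0001  0.      0.0004] shift after turn /.5 [ 0.0004 -0.0005  0.0043]
[0.51575532 0.35603139 0.13117455]
```

```bash
python3 -m crank '[{"dp":[0,0,0.002],"delta_rot":[0,0,0],"fingers":-0.1},{"dp":[0,0,0],"delta_rot":[0,0,0],"fingers":-0.5},{"dp":[0,0,0],"delta_rot":[0,0,0],"fingers":-0.8},{"dp":[0,0,0],"delta_rot":[0,0,0],"fingers":-1},{"dp":[0,0,0],"delta_rot":[0,0,0],"fingers":-1},{"dp":[0,0,0],"delta_rot":[0,0,0],"fingers":-1},{"dp":[0,0,0],"delta_rot":[0,0,0],"fingers":-1},{"dp":[0,0,0],"delta_rot":[0,0,0],"fingers":-1},{"dp":[0,0,0],"delta_rot":[0,0,0],"fingers":-1}]' 45
```

```text
t: 4.2
tcp_pos: [0.5161, 0.3564, 0.1312]
tool_rot: [0.679, 0.734, 0.001, 0.0]
force: [-1.6, 1.0, 6.1]
finger_gap: 0.391
gripper_force: 45.3
```

```bash
python3 -m crank '[{"dp":[0,0,-0.01],"delta_rot":[0,0,0],"fingers":-1},{"dp":[0,0,-0.02],"delta_rot":[0,0,0],"fingers":-1},{"dp":[0,0,-0.03],"delta_rot":[0,0,0],"fingers":-1},{"dp":[0,0,-0.04],"delta_rot":[0,0,0],"fingers":-1},{"dp":[0,0,-0.04],"delta_rot":[0,0,0],"fingers":-1},{"dp":[0,0,-0.04],"delta_rot":[0,0,0],"fingers":-1},{"dp":[0,0,-0.04],"delta_rot":[0,0,0],"fingers":-1},{"dp":[0,0,-0.03],"delta_rot":[0,0,0],"fingers":-1},{"dp":[0,0,-0.01],"delta_rot":[0,0,0],"fingers":-1},{"dp":[0,0,0],"delta_rot":[0,0,0],"fingers":-1}]'
python3 - <<'E'
from h import *
from station import manip
s=manip.sense();goto(s,[.516,-.004,.2],4.5);print(s['tcp_pos'],s['gripper_force'])
p,d=manip.snapshot("wrist");cv2.imwrite("pics/w3.png",p[:,:,::-1])
E
```

```text
t: 5.03
tcp_pos: [0.5164, 0.3565, 0.2622]
tool_rot: [0.679, 0.734, 0.002, 0.001]
force: [-0.3, -0.7, -0.7]
finger_gap: 0.394
gripper_force: 44.9
t 5.03 yaw 4.46 rotvec/2pi [ 0.0005 -0.0002 -0.0001] shift after turn /.5 [-0.7187 -0.0573  0.1245]
[0.51637462 0.35646902 0.26224685] 44.89297091960907
```

View pics/w3.png

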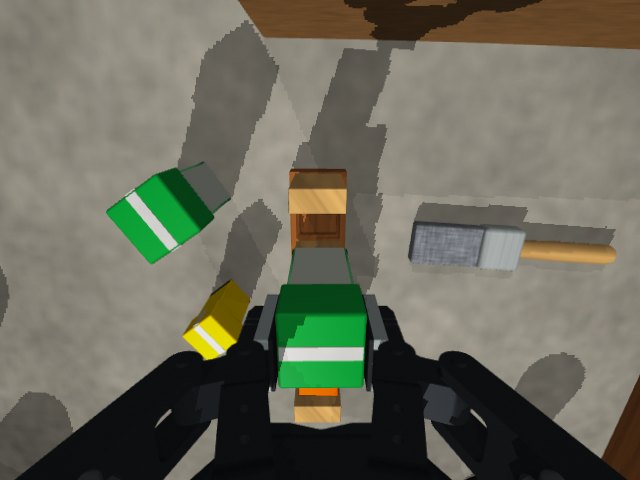

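The green cell is gripped square, with its cap at (321,335) and stripe along the closing line, and its pocket is empty. Next I carry it to the mat.

```bash
python3 -m crank '[{"dp":[-0.02,-0.002,0],"delta_rot":[0,0,0],"fingers":-1},{"dp":[-0.04,-0.004,0],"delta_rot":[0,0,0],"fingers":-1},{"dp":[-0.06,-0.005,0],"delta_rot":[0,0,0],"fingers":-1},{"dp":[-0.06,-0.005,0],"delta_rot":[0,0,0],"fingers":-1},{"dp":[-0.06,-0.005,0],"delta_rot":[0,0,0],"fingers":-1},{"dp":[-0.06,-0.005,0],"delta_rot":[0,0,0],"fingers":-1},{"dp":[-0.06,-0.005,0],"delta_rot":[0,0,0],"fingers":-1},{"dp":[-0.06,-0.005,0],"delta_rot":[0,0,0],"fingers":-1},{"dp":[-0.06,-0.005,0],"delta_rot":[0,0,0],"fingers":-1},{"dp":[-0.06,-0.005,0],"delta_rot":[0,0,0],"fingers":-1},{"dp":[-0.06,-0.005,0],"delta_rot":[0,0,0],"fingers":-1},{"dp":[-0.06,-0.005,0],"delta_rot":[0,0,0],"fingers":-1}]'
python3 -m crank '[{"dp":[-0.04,-0.003,0.02],"delta_rot":[0,0,0],"fingers":-1},{"dp":[-0.02,-0.003,0.04],"delta_rot":[0,0,0],"fingers":-1},{"dp":[0,0,0.04],"delta_rot":[0,0,0],"fingers":-1},{"dp":[0,0,0.04],"delta_rot":[0,0,0],"fingers":-1},{"dp":[0,0,0.04],"delta_rot":[0,0,0],"fingers":-1},{"dp":[0,0,0.02],"delta_rot":[0,0,0],"fingers":-1},{"dp":[0,0,0],"delta_rot":[0,0,0],"fingers":-1},{"dp":[0,0,0],"delta_rot":[0,0,0],"fingers":-1}]'
python3 - <<'E'
from h import *
from station import manip
s=manip.sense();goto(s,[.516,-.004,.123],4.5);print(s['tcp_pos'])
E
```

```text
t: 6.08
tcp_pos: [0.5121, 0.0232, 0.2591]
tool_rot: [0.679, 0.734, -0.001, -0.001]
force: [1.3, 1.0, -1.4]
finger_gap: 0.391
gripper_force: 44.9
t: 6.75
tcp_pos: [0.5122, -0.0052, 0.1597]
tool_rot: [0.679, 0.734, -0.001, -0.001]
force: [0.4, -0.4, -0.5]
finger_gap: 0.391
gripper_force: 44.9
t 6.75 yaw 4.45 rotvec/2pi [-0.0004 -0.0001 -0.0001] shift after turn /.5 [0.0018 0.0077 0.0733]
[ 0.51221845 -0.00522219  0.15967104]
```

```bash
python3 -m crank '[{"dp":[0,0,0.03],"delta_rot":[0,0,0],"fingers":-1},{"dp":[0,0,0.02],"delta_rot":[0,0,0],"fingers":-1},{"dp":[0,0,0.01],"delta_rot":[0,0,0],"fingers":-1},{"dp":[0,0,0.005],"delta_rot":[0,0,0],"fingers":-1},{"dp":[0,0,0.003],"delta_rot":[0,0,0],"fingers":-1},{"dp":[0,0,0],"delta_rot":[0,0,0],"fingers":-1},{"dp":[0,0,0],"delta_rot":[0,0,0],"fingers":-1}]'
```

```text
t: 7.33
tcp_pos: [0.5131, -0.0051, 0.1268]
tool_rot: [0.679, 0.734, 0.0, 0.0]
force: [0.6, -0.1, -1.4]
finger_gap: 0.389
gripper_force: 44.9
```

```bash
python3 -m crank '[{"dp":[0,0,0.004],"delta_rot":[0,0,0],"fingers":-1},{"dp":[0,0,0],"delta_rot":[0,0,0],"fingers":-1},{"dp":[0,0,0],"delta_rot":[0,0,0],"fingers":-1}]'
python3 -m crank '[{"dp":[0,0,0.003],"delta_rot":[0,0,0],"fingers":-1},{"dp":[0,0,0],"delta_rot":[0,0,0],"fingers":-1},{"dp":[0,0,0],"delta_rot":[0,0,0],"fingers":-1}]'
```

```text
t: 7.58
tcp_pos: [0.5129, -0.0051, 0.1245]
tool_rot: [0.679, 0.734, 0.0, 0.0]
force: [-0.8, 0.5, -0.6]
finger_gap: 0.389
gripper_force: 44.9
t: 7.83
tcp_pos: [0.5131, -0.0052, 0.1232]
tool_rot: [0.679, 0.734, 0.0, 0.0]
force: [0.8, 0.3, 2.0]
finger_gap: 0.39
gripper_force: 45.2
```

```bash
python3 -m crank '[{"dp":[0,0,0.002],"delta_rot":[0,0,0],"fingers":-1},{"dp":[0,0,0],"delta_rot":[0,0,0],"fingers":-1},{"dp":[0,0,0],"delta_rot":[0,0,0],"fingers":-1}]'
```

```text
t: 8.08
tcp_pos: [0.513, -0.0051, 0.1231]
tool_rot: [0.679, 0.734, 0.0, 0.0]
force: [-1.9, -0.3, 10.6]
finger_gap: 0.392
gripper_force: 46.3
```

Contact: 10.6 N upward. I release, rise clear and turn by −90° about tool z.

```bash
python3 -m crank '[{"dp":[0,0,0],"delta_rot":[0,0,0],"fingers":0},{"dp":[0,0,0],"delta_rot":[0,0,0],"fingers":0.5},{"dp":[0,0,0],"delta_rot":[0,0,0],"fingers":1},{"dp":[0,0,0],"delta_rot":[0,0,0],"fingers":1},{"dp":[0,0,0],"delta_rot":[0,0,0],"fingers":1},{"dp":[0,0,0],"delta_rot":[0,0,0],"fingers":1},{"dp":[0,0,-0.02],"delta_rot":[0,0,0],"fingers":1},{"dp":[0,0,-0.04],"delta_rot":[0,0,0],"fingers":1},{"dp":[0,0,-0.05],"delta_rot":[0,0,0],"fingers":1},{"dp":[0,0,-0.05],"delta_rot":[0,0,0],"fingers":1},{"dp":[0,0,-0.04],"delta_rot":[0,0,0],"fingers":1},{"dp":[0,0,0],"delta_rot":[0,0,0],"fingers":1}]'
python3 -m crank '[{"dp":[0,0,0],"delta_rot":[0,0,-0.019],"fingers":1},{"dp":[0,0,0],"delta_rot":[0,0,-0.019],"fingers":1},{"dp":[0,0,0],"delta_rot":[0,0,-0.019],"fingers":1},{"dp":[0,0,0],"delta_rot":[0,0,-0.019],"fingers":1},{"dp":[0,0,0],"delta_rot":[0,0,-0.019],"fingers":1},{"dp":[0,0,0],"delta_rot":[0,0,-0.019],"fingers":1},{"dp":[0,0,0],"delta_rot":[0,0,-0.019],"fingers":1},{"dp":[0,0,0],"delta_rot":[0,0,-0.019],"fingers":1},{"dp":[0,0,0],"delta_rot":[0,0,-0.019],"fingers":1},{"dp":[0,0,0],"delta_rot":[0,0,-0.019],"fingers":1},{"dp":[0,0,0],"delta_rot":[0,0,-0.019],"fingers":1},{"dp":[0,0,0],"delta_rot":[0,0,-0.019],"fingers":1}]'
python3 -m crank '[{"dp":[0,0,0],"delta_rot":[0,0,-0.018],"fingers":1},{"dp":[0,0,0],"delta_rot":[0,0,0],"fingers":1},{"dp":[0,0,0],"delta_rot":[0,0,0],"fingers":1}]'
python3 - <<'E'
from h import *
from station import manip
s=manip.sense();m=manip.camera_model("wrist");p,d=manip.snapshot("wrist");cv2.imwrite("pics/w4.png",p[:,:,::-1])
h=cv2.cvtColor(p,cv2.COLOR_RGB2HSV);H,S,V=[h[...,i].astype(int) for i in range(3)]
P=cloud(m,d);k=((H>45)&(H<85)&(S>100)&(V>60))&(abs(P[...,2]-.08)<.006);c=np.vstack(blobs(k)).reshape(-1,2)
r=cv2.minAreaRect((plane(m,c,.08)[:,:2]*1000).astype(np.float32));print(r,c.mean(0))
goto(s,[r[0][0]/1000,r[0][1]/1000,.124],94.45);print(s['tcp_pos'])
E
```

```text
t: 9.08
tcp_pos: [0.5149, -0.0054, 0.2263]
tool_rot: [0.679, 0.734, 0.002, 0.004]
force: [-0.9, -0.3, 0.9]
finger_gap: 1.001
gripper_force: 0.0
t: 10.08
tcp_pos: [0.5124, -0.005, 0.2215]
tool_rot: [0.027, 1.0, 0.0, -0.001]
force: [-0.1, 0.3, -0.7]
finger_gap: 0.998
gripper_force: 0.0
t: 10.33
tcp_pos: [0.5125, -0.0051, 0.2216]
tool_rot: [-0.025, 1.0, 0.0, -0.0]
force: [0.7, 1.2, 0.4]
finger_gap: 1.0
gripper_force: 0.0
((512.3243408203125, -6.584501266479492), (34.88002395629883, 33.46347427368164), 4.320213317871094) [318.4334471  251.81228669]
t 10.33 yaw 92.85 rotvec/2pi [ 0.     -0.0001 -0.0045] shift after turn /.5 [ 0.0006 -0.003   0.1953]
[ 0.51250978 -0.00505614  0.22162691]
```

View pics/w4.png

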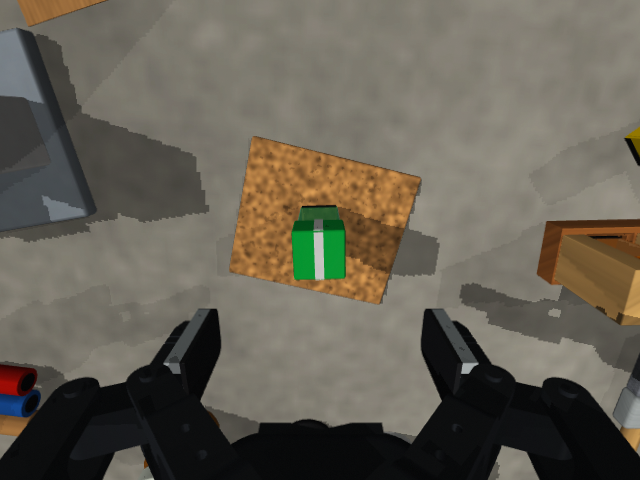

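The cell stands upright on the mat with its cap at (318,251) and the stripe now across the closing line. I trim 1.6°, descend, and grip the other two sides.

```bash
python3 -m crank '[{"dp":[0,-0.0015,0],"delta_rot":[0,0,-0.0045],"fingers":1},{"dp":[0,0,0.03],"delta_rot":[0,0,0],"fingers":1},{"dp":[0,0,0.04],"delta_rot":[0,0,0],"fingers":1},{"dp":[0,0,0.04],"delta_rot":[0,0,0],"fingers":1},{"dp":[0,0,0.04],"delta_rot":[0,0,0],"fingers":1},{"dp":[0,0,0.03],"delta_rot":[0,0,0],"fingers":1},{"dp":[0,0,0.015],"delta_rot":[0,0,0],"fingers":1},{"dp":[0,0,0],"delta_rot":[0,0,0],"fingers":1},{"dp":[0,0,0],"delta_rot":[0,0,0],"fingers":1}]'
python3 -m crank '[{"dp":[0,0,0],"delta_rot":[0,0,0],"fingers":-0.1},{"dp":[0,0,0],"delta_rot":[0,0,0],"fingers":-0.5},{"dp":[0,0,0],"delta_rot":[0,0,0],"fingers":-0.8},{"dp":[0,0,0],"delta_rot":[0,0,0],"fingers":-1},{"dp":[0,0,0],"delta_rot":[0,0,0],"fingers":-1},{"dp":[0,0,0],"delta_rot":[0,0,0],"fingers":-1},{"dp":[0,0,0],"delta_rot":[0,0,0],"fingers":-1},{"dp":[0,0,0],"delta_rot":[0,0,0],"fingers":-1}]' 45
```

```text
t: 11.13
tcp_pos: [0.513, -0.0059, 0.1244]
tool_rot: [-0.04, 0.999, 0.0, -0.0]
force: [0.4, -0.0, 0.6]
finger_gap: 0.995
gripper_force: 0.0
t: 11.8
tcp_pos: [0.5134, -0.006, 0.1252]
tool_rot: [-0.04, 0.999, -0.0, 0.001]
force: [-1.3, 0.7, 5.6]
finger_gap: 0.392
gripper_force: 45.5
```

```bash
python3 -m crank '[{"dp":[0,0,-0.01],"delta_rot":[0,0,0],"fingers":-1},{"dp":[0,0,-0.02],"delta_rot":[0,0,0],"fingers":-1},{"dp":[0,0,-0.04],"delta_rot":[0,0,0],"fingers":-1},{"dp":[0,0,-0.05],"delta_rot":[0,0,0],"fingers":-1},{"dp":[0,0,-0.05],"delta_rot":[0,0,0],"fingers":-1},{"dp":[0,0,-0.05],"delta_rot":[0,0,0],"fingers":-1},{"dp":[0,0,-0.04],"delta_rot":[0,0,0],"fingers":-1},{"dp":[0,0,-0.02],"delta_rot":[0,0,0],"fingers":-1},{"dp":[0,0,0],"delta_rot":[0,0,0],"fingers":-1}]'
python3 -m crank '[{"dp":[0,0,0],"delta_rot":[0,0,0.01],"fingers":-1},{"dp":[0,0,0],"delta_rot":[0,0,0.019],"fingers":-1},{"dp":[0,0,0],"delta_rot":[0,0,0.019],"fingers":-1},{"dp":[0,0,0],"delta_rot":[0,0,0.019],"fingers":-1},{"dp":[0,0,0],"delta_rot":[0,0,0.019],"fingers":-1},{"dp":[0,0,0],"delta_rot":[0,0,0.019],"fingers":-1},{"dp":[0,0,0],"delta_rot":[0,0,0.019],"fingers":-1},{"dp":[0,0,0],"delta_rot":[0,0,0.019],"fingers":-1},{"dp":[0,0,0],"delta_rot":[0,0,0.019],"fingers":-1},{"dp":[0,0,0],"delta_rot":[0,0,0.019],"fingers":-1},{"dp":[0,0,0],"delta_rot":[0,0,0.019],"fingers":-1},{"dp":[0,0,0],"delta_rot":[0,0,0.019],"fingers":-1}]'
python3 -m crank '[{"dp":[0,0,0],"delta_rot":[0,0,0.01],"fingers":-1},{"dp":[0,0,0],"delta_rot":[0,0,0],"fingers":-1}]'
python3 - <<'E'
from h import *
from station import manip
s=manip.sense();goto(s,[.4648,-.2993,.26],12.4);print(s['tcp_pos'])
E
```

```text
t: 12.55
tcp_pos: [0.5139, -0.006, 0.267]
tool_rot: [-0.041, 0.999, -0.001, 0.003]
force: [0.0, -0.5, -0.8]
finger_gap: 0.389
gripper_force: 44.8
t: 13.55
tcp_pos: [0.512, -0.0057, 0.2628]
tool_rot: [0.606, 0.796, -0.001, -0.002]
force: [0.1, 0.3, -0.3]
finger_gap: 0.393
gripper_force: 44.8
t: 13.72
tcp_pos: [0.512, -0.0057, 0.2629]
tool_rot: [0.628, 0.778, -0.001, -0.002]
force: [0.0, 0.1, -0.7]
finger_gap: 0.388
gripper_force: 44.8
t 13.72 yaw 12.13 rotvec/2pi [-0.0005 -0.0002 -0.0007] shift after turn /.5 [-0.5532 -0.2182  0.0058]
[ 0.51198061 -0.00572546  0.26289321]
```

```bash
python3 - <<'E'
from h import *
from station import manip
m=manip.camera_model("scene");P=cloud(m,np.load("pics/scene0.npy"));z=P[...,2]
for lo,hi,z0 in((.097,.112,.104),(.010,.022,.016)):
    k=(z>lo)&(z<hi);k[:110]=0;k[205:]=0;k[:,:205]=0;k[:,310:]=0
    for c in blobs(k,2):
        r=cv2.minAreaRect((plane(m,c,z0)[:,:2]*1000).astype(np.float32));print(cv2.boundingRect(c),np.round(r[0],1),np.round(r[1],1),round(r[2],1))
E
python3 -m crank '[{"dp":[-0.02,-0.008,0],"delta_rot":[0,0,0],"fingers":-1},{"dp":[-0.04,-0.016,0],"delta_rot":[0,0,0],"fingers":-1},{"dp":[-0.055,-0.022,0],"delta_rot":[0,0,0],"fingers":-1},{"dp":[-0.055,-0.022,0],"delta_rot":[0,0,0],"fingers":-1},{"dp":[-0.055,-0.022,0],"delta_rot":[0,0,0],"fingers":-1},{"dp":[-0.055,-0.022,0],"delta_rot":[0,0,0],"fingers":-1},{"dp":[-0.055,-0.022,0],"delta_rot":[0,0,0],"fingers":-1},{"dp":[-0.055,-0.022,0],"delta_rot":[0,0,0],"fingers":-1},{"dp":[-0.055,-0.022,0],"delta_rot":[0,0,0],"fingers":-1},{"dp":[-0.04,-0.016,0],"delta_rot":[0,0,0],"fingers":-1},{"dp":[-0.02,-0.008,0],"delta_rot":[0,0,0],"fingers":-1},{"dp":[0,0,0],"delta_rot":[0,0,0],"fingers":-1}]'
python3 - <<'E'
from h import *
from station import manip
s=manip.sense();goto(s,[.4648,-.2993,.26],12.4);print(s['tcp_pos'])
m=manip.camera_model("wrist");p,d=manip.snapshot("wrist");cv2.imwrite("pics/w5.png",p[:,:,::-1])
P=cloud(m,d);z=P[...,2]
for lo,hi,z0 in((.1,.108,.104),(.012,.020,.016),(.036,.044,.04)):
    k=(z>lo)&(z<hi)&(d>0)
    for c in blobs(k,3,150):
        r=cv2.minAreaRect((plane(m,c,z0)[:,:2]*1000).astype(np.float32));print(z0,cv2.boundingRect(c),np.round(r[0],1),np.round(r[1],1),round(r[2],1))
E
```

```text
(259, 134, 32, 22) [ 458.8 -243.8] [56.3 64.1] 12.6
(220, 121, 32, 20) [ 481.7 -348.6] [55.8 61.3] 11.8
(212, 155, 93, 40) [ 470.3 -297.5] [144.4 192.4] 12.5
t: 14.72
tcp_pos: [0.4669, -0.2766, 0.2639]
tool_rot: [0.629, 0.777, -0.0, 0.0]
force: [0.4, 0.0, -1.1]
finger_gap: 0.389
gripper_force: 44.8
t 14.72 yaw 12.06 rotvec/2pi [-0.      0.0001 -0.0009] shift after turn /.5 [-0.0434 -0.0138  0.0079]
[ 0.46688141 -0.27663429  0.26393598]
0.104 (271, 157, 77, 88) [ 454.7 -248.4] [49.2 58.5] 12.2
0.016 (232, 133, 161, 184) [ 465.1 -296.4] [138.7 178.9] 12.2
0.016 (0, 316, 62, 134) [ 193.6 -544.4] [ 46.5 188.2] 4.6
0.016 (573, 433, 67, 41) [ 877.6 -483.4] [ 51.7 102.1] 62.0
0.04 (279, 245, 15, 30) [ 445.6 -318.7] [12.3 28.1] 9.9
```

View pics/w5.png

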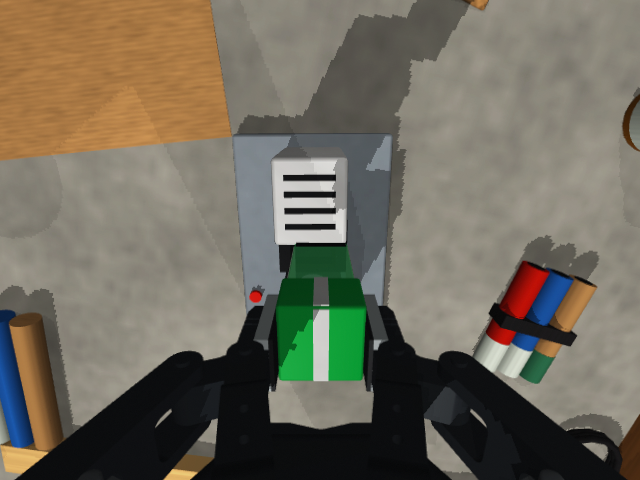

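The reader's lamp is at (310,200), with the well hidden below the held cell at (320,300), stripe pointing at the lamp. Combining views, with the wrist lamp and base edges weighted most, gives a well at (0.4665, −0.3008) and yaw 12.3°.

```bash
python3 -m crank '[{"dp":[-0.016,-0.004,0],"delta_rot":[0,0,-0.0007],"fingers":-1},{"dp":[-0.016,-0.004,0],"delta_rot":[0,0,0],"fingers":-1},{"dp":[-0.015,-0.003,0],"delta_rot":[0,0,0],"fingers":-1},{"dp":[0,0,0],"delta_rot":[0,0,0],"fingers":-1},{"dp":[0,0,0],"delta_rot":[0,0,0],"fingers":-1}]'
python3 - <<'E'
from h import *
from station import manip
s=manip.sense();goto(s,[.4665,-.3008,.175],12.3);print(s['tcp_pos'])
m=manip.camera_model("wrist");p,d=manip.snapshot("wrist")
P=cloud(m,d);z=P[...,2]
for lo,hi,z0 in((.1,.108,.104),(.012,.020,.016)):
    k=(z>lo)&(z<hi)&(d>0);k[:,:200]=0;k[:,430:]=0
    for c in blobs(k,1,150):
        r=cv2.minAreaRect((plane(m,c,z0)[:,:2]*1000).astype(np.float32));print(z0,cv2.boundingRect(c),np.round(r[0],1),np.round(r[1],1),round(r[2],1))
h=cv2.cvtColor(p,cv2.COLOR_RGB2HSV);H,S,V=[h[...,i].astype(int) for i in range(3)]
zc=s['tcp_pos'][2]-.1205+.076
k=(abs(z-zc)<.005)&(d>0)&(V>60)&((S>100)|(V>150))
for c in blobs(k,2,300):
    r=cv2.minAreaRect((plane(m,c,zc)[:,:2]*1000).astype(np.float32));print('cap',zc,cv2.boundingRect(c),np.round(r[0],1),np.round(r[1],1),round(r[2],1))
E
```

```text
t: 15.18
tcp_pos: [0.4674, -0.2982, 0.2644]
tool_rot: [0.626, 0.78, 0.0, 0.0]
force: [-0.1, 0.3, -1.2]
finger_gap: 0.393
gripper_force: 44.8
t 15.18 yaw 12.46 rotvec/2pi [ 0.     -0.      0.0004] shift after turn /.5 [-0.0047 -0.003   0.1789]
[ 0.46744735 -0.29817695  0.26443894]
0.104 (276, 122, 80, 94) [ 454.8 -248.7] [49.3 59.2] 12.2
0.016 (235, 107, 165, 199) [ 466.1 -300.9] [138.8 187.9] 12.2
cap 0.219938939901553 (276, 301, 91, 80) [ 467.9 -295.1] [32.9 35. ] 11.9
```

```bash
python3 -m crank '[{"dp":[-0.0065,-0.003,0],"delta_rot":[0,0,0],"fingers":-1},{"dp":[0,0,0.02],"delta_rot":[0,0,0],"fingers":-1},{"dp":[0,0,0.03],"delta_rot":[0,0,0],"fingers":-1},{"dp":[0,0,0.04],"delta_rot":[0,0,0],"fingers":-1},{"dp":[0,0,0.04],"delta_rot":[0,0,0],"fingers":-1},{"dp":[0,0,0.03],"delta_rot":[0,0,0],"fingers":-1},{"dp":[0,0,0.015],"delta_rot":[0,0,0],"fingers":-1},{"dp":[0,0,0],"delta_rot":[0,0,0],"fingers":-1},{"dp":[0,0,0],"delta_rot":[0,0,0],"fingers":-1}]'
python3 - <<'E'
from h import *
from station import manip
s=manip.sense();goto(s,[.4665,-.3015,.1405],12.3);print(s['tcp_pos'])
p,d=manip.snapshot("wrist");cv2.imwrite("pics/w6.png",p[:,:,::-1])
p,d=manip.snapshot("top");cv2.imwrite("pics/t6.png",p[:,:,::-1])
E
```

```text
t: 15.98
tcp_pos: [0.4664, -0.3015, 0.1766]
tool_rot: [0.626, 0.78, 0.0, -0.0]
force: [-0.1, 0.1, -0.9]
finger_gap: 0.392
gripper_force: 44.9
t 15.98 yaw 12.45 rotvec/2pi [-0.0001 -0.0001  0.0004] shift after turn /.5 [0.0001 0.0002 0.0721]
[ 0.46641525 -0.30154582  0.1765594 ]
```

View pics/w6.png

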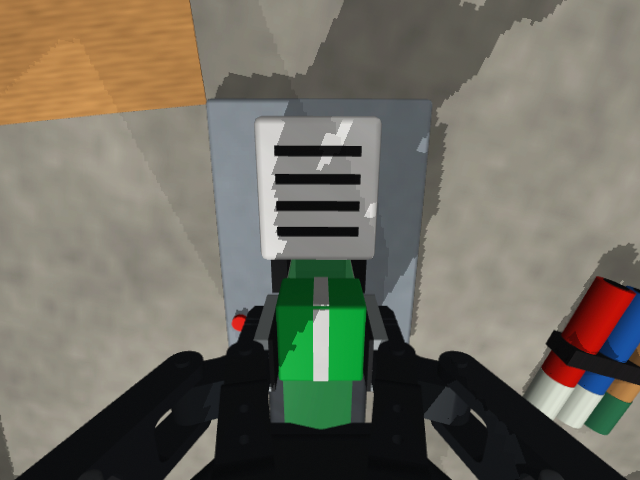

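The cell hangs over the well. The glass spans columns 287–352 and the black block 271–367, so both centre on 319, and the stripe points at the lamp. I lower it in stages.

```bash
python3 -m crank '[{"dp":[0,0,0.01],"delta_rot":[0,0,0],"fingers":-1},{"dp":[0,0,0.01],"delta_rot":[0,0,0],"fingers":-1},{"dp":[0,0,0.01],"delta_rot":[0,0,0],"fingers":-1},{"dp":[0,0,0.005],"delta_rot":[0,0,0],"fingers":-1},{"dp":[0,0,0],"delta_rot":[0,0,0],"fingers":-1}]'
python3 -m crank '[{"dp":[0,0,0.005],"delta_rot":[0,0,0],"fingers":-1},{"dp":[0,0,0.005],"delta_rot":[0,0,0],"fingers":-1},{"dp":[0,0,0],"delta_rot":[0,0,0],"fingers":-1}]'
```

```text
t: 16.5
tcp_pos: [0.4661, -0.3013, 0.1587]
tool_rot: [0.626, 0.78, 0.0, -0.001]
force: [-0.0, -0.2, -0.5]
finger_gap: 0.394
gripper_force: 44.9
t: 16.75
tcp_pos: [0.4663, -0.3015, 0.154]
tool_rot: [0.626, 0.78, 0.0, -0.0]
force: [0.7, 0.4, -1.0]
finger_gap: 0.389
gripper_force: 44.9
```

```bash
python3 -m crank '[{"dp":[0,0,0.006],"delta_rot":[0,0,0],"fingers":-1},{"dp":[0,0,0.006],"delta_rot":[0,0,0],"fingers":-1},{"dp":[0,0,0.006],"delta_rot":[0,0,0],"fingers":-1},{"dp":[0,0,0.004],"delta_rot":[0,0,0],"fingers":-1},{"dp":[0,0,0],"delta_rot":[0,0,0],"fingers":-1},{"dp":[0,0,0],"delta_rot":[0,0,0],"fingers":-1}]'
python3 -m crank '[{"dp":[0,0,0.003],"delta_rot":[0,0,0],"fingers":-1},{"dp":[0,0,0],"delta_rot":[0,0,0],"fingers":-1},{"dp":[0,0,0],"delta_rot":[0,0,0],"fingers":-1}]'
```

```text
t: 17.25
tcp_pos: [0.4664, -0.3016, 0.1432]
tool_rot: [0.626, 0.78, 0.0, -0.0]
force: [0.9, -1.2, -0.2]
finger_gap: 0.39
gripper_force: 44.9
t: 17.5
tcp_pos: [0.4664, -0.3017, 0.1419]
tool_rot: [0.626, 0.78, -0.0, 0.0]
force: [1.0, -0.4, -1.1]
finger_gap: 0.387
gripper_force: 44.9
```

```bash
python3 -m crank '[{"dp":[0,0,0.003],"delta_rot":[0,0,0],"fingers":-1},{"dp":[0,0,0],"delta_rot":[0,0,0],"fingers":-1},{"dp":[0,0,0],"delta_rot":[0,0,0],"fingers":-1}]'
python3 -m crank '[{"dp":[0,0,0.002],"delta_rot":[0,0,0],"fingers":-1},{"dp":[0,0,0],"delta_rot":[0,0,0],"fingers":-1},{"dp":[0,0,0],"delta_rot":[0,0,0],"fingers":-1}]'
```

```text
t: 17.75
tcp_pos: [0.4666, -0.3018, 0.1412]
tool_rot: [0.626, 0.78, -0.0, 0.0]
force: [-1.8, 0.7, 5.6]
finger_gap: 0.393
gripper_force: 45.6
t: 18.0
tcp_pos: [0.4666, -0.3018, 0.1412]
tool_rot: [0.626, 0.78, -0.0, 0.001]
force: [-2.8, 1.9, 12.7]
finger_gap: 0.388
gripper_force: 46.5
```

The cell meets the floor at TCP 0.141, which matches the expected home height, with 12.7 N. I release and rise straight up.

```bash
python3 -m crank '[{"dp":[0,0,0],"delta_rot":[0,0,0],"fingers":-0.1},{"dp":[0,0,0],"delta_rot":[0,0,0],"fingers":0.3},{"dp":[0,0,0],"delta_rot":[0,0,0],"fingers":1},{"dp":[0,0,0],"delta_rot":[0,0,0],"fingers":1},{"dp":[0,0,0],"delta_rot":[0,0,0],"fingers":1},{"dp":[0,0,0],"delta_rot":[0,0,0],"fingers":1},{"dp":[0,0,-0.02],"delta_rot":[0,0,0],"fingers":1},{"dp":[0,0,-0.05],"delta_rot":[0,0,0],"fingers":1},{"dp":[0,0,-0.06],"delta_rot":[0,0,0],"fingers":1},{"dp":[0,0,-0.06],"delta_rot":[0,0,0],"fingers":1},{"dp":[0,0,-0.04],"delta_rot":[0,0,0],"fingers":1},{"dp":[0,0,0],"delta_rot":[0,0,0],"fingers":1}]'
python3 - <<'E'
from h import *
from station import manip
m=manip.camera_model("wrist");p,d=manip.snapshot("wrist");cv2.imwrite("pics/w7.png",p[:,:,::-1])
P=cloud(m,d);h=cv2.cvtColor(p,cv2.COLOR_RGB2HSV);H,S,V=[h[...,i].astype(int) for i in range(3)]
k=(H>45)&(H<85)&(S>100)&(V>60)&(P[...,2]>.088)
for c in blobs(k,2,100):
    mk=cv2.drawContours(np.zeros((480,640),np.uint8),[c],-1,1,-1)>0
    print(cv2.boundingRect(c),'z',np.median(P[mk&(d>0)][:,2]))
c=np.vstack(blobs(k,2,100)).reshape(-1,2);print(cv2.minAreaRect((plane(m,c,.096)[:,:2]*1000).astype(np.float32)))
E
```

```text
t: 19.0
tcp_pos: [0.4682, -0.3032, 0.2597]
tool_rot: [0.626, 0.78, -0.001, 0.005]
force: [-0.6, -0.2, -0.6]
finger_gap: 0.999
gripper_force: 0.0
(291, 291, 49, 45) z 0.10423372922944485
(293, 215, 49, 46) z 0.09529631583106654
((472.79486083984375, -331.3602600097656), (35.5709228515625, 95.58740234375), 11.664229393005371)
```

View pics/w7.png

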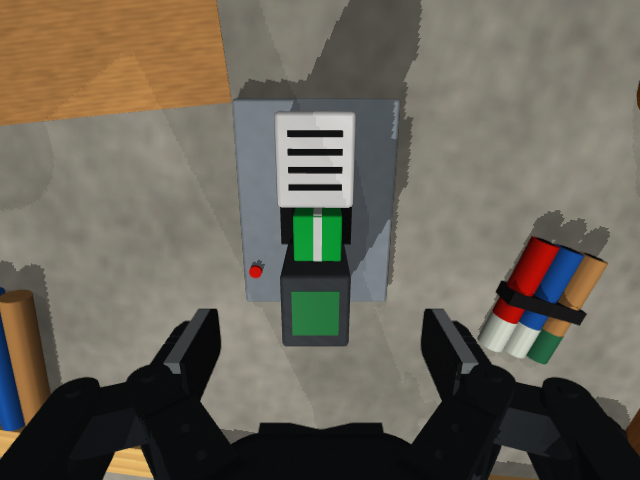

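The cell sits in the well with its cap at (317,235) and cap top at 95.3 mm (96 expected). The stripe points at the lamp (316,160) and the detector (315,310), and the gripper is clear of everything.

```bash
python3 -c "
from station import manip
print(manip.sign_off())"
```

```text
the job is handed in; nothing more can be done
None
```

The green-capped cell is home in the reader's well with its stripe pointing at the lamp and detector boxes; it was regripped on the cork mat on the way, and the job was handed in at about 19 s.

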